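# Step the filling carousel to the green-labelled bottle

### The arm

A 6-joint arm with a two-finger parallel gripper is mounted at the origin on the work surface. World frame = base frame: x ahead of the robot, y to its left, z up, the work surface at z = 0. Lengths are in mm, angles in rad, forces in N, time in s.
With the tool pointing down it reaches from about 350 to 775 mm from the base axis. Payload 7.3 kg.
Tool frame: the origin (TCP) lies at the very end of the fingers, on their centre line; the grasp point (between the pads) lies 19 mm behind it; x points along the fingers, z is the direction in which the jaws open and shut, and the axes are right-handed (so a half turn about x gives the same grasp; the last joint's range is limited). The gripper opens to 92 mm and grips with 3 to 60 N. Pads are 19 mm wide; open, the fingers measure 130 mm over their backs; the gripper's body (75 mm by 190 mm) begins 47 mm behind the grasp point.
Start: joints at [-1.369, 0.342, 1.524, -0, 1.275, -0.146], TCP at [178.959, -493.577, 226.741] pointing down, gripper open.
Joint ranges: [-2.53, 2.53], [-0.77, 2.02], [0.04, 2.7], [-1, 4.14], [0.28, 2.66], [-3.11, 3.11]. Speed limits (rad/s): [2.57, 2.57, 3.14, 3.14, 3.14, 3.14].

### API

Orientations are given as [roll, pitch, yaw] about the fixed x, y, z axes, in that order (R = Rz(yaw) Ry(pitch) Rx(roll)).
In Python, from plant import * gives the robot as it stands.
- The arm moves only by the tool carry_out, never from a script. Its argument "rows" is a list of rows, each a list of 4 numbers: the shift along the world's x, y, z in mm, then the turn about the world's z in degrees. In form: [[x, y, z, twist], ...]. A call has 1 to 20 rows; each row is the pose to reach, as a shift and turn from the pose measured when the call began; what a row does not reach only later rows make up. A row lasts 1/12 s, in which the tool goes at most 41.7 mm and 7.16 degrees, less where a joint would pass 70% of its speed; a pose out of reach is approached as far as the arm can. A call with a gripper value outside its range is refused whole. "hand" is the finger opening in mm, from 0 to 91.8, set as the call begins (left out, the last holds). The fingers move at their own pace and stop on an object; the grip force is fixed at half the most. Time passes only in rows, so rows that repeat a pose let the fingers close. It gives the time, the measured TCP pose, the force and the opening at its end, in the units of the state.
- get_obs(): the state, without advancing time (a new reading comes with each control period).
- capture(name): name is "scene" or "side" or "wrist"; returns the picture (420x560x3 uint8, red, green, blue); there is no depth.
- camera_info(name): a dict with "camera_matrix" (3x3 intrinsics, pixels), "pose" (4x4, takes a point from camera to world coordinates); the wrist camera has in their place "mount" (4x4, takes a point from camera to tool coordinates, whose origin is the TCP and whose axes are the tool frame's). Camera axes: x right, y down, z forward; pixel columns grow to the right and rows downward; lengths in mm; the calibration is good to about 2 mm. A picture is of the moment at which its call begins: read the wrist's pose just before it. camera_info takes no time and is no camera call.
- close_job(): hands the job in, once; it reports no verdict.
The state is a dict: "time": time; "joint_positions": joint angles; "dq": joint speeds; "tau": joint torques, N m; "tool_pos": TCP position; "tcp_rot": TCP orientation; "contact_force": force on the tool from outside, world axes, zero at the start; "moment": the same for the moment, N m; "grip_width": finger opening in mm.
Only numpy, scipy, OpenCV 4.12 (cv2) and the standard library are available. Lean on these libraries where they do the work, as an engineer would, in place of code of your own. Each camera call takes 0.05 s, during which the arm holds its last target. There are 200 camera calls.

### The job

The green-labelled bottle is the next to be filled: push the red tabs on the rim of the filling carousel to step it round, either way, until that bottle stands under the filling nozzle with the carousel clicked into place, then move clear. Do not touch, lift or tip the bottles riding in the nests, and leave the stock bottle, the amber bottle and the funnel beside the machine where they stand.

Things in the scene. Friction and masses are not known exactly. Their poses are not given: they have to be found in the camera images.
- filler: Fixed bench filler; position and heading vary. Origin at table height on the carousel's vertical axis, z up; x points from the axis to the nozzle side (roughly away from the robot): column 18 mm thick, 190 mm out, 255 mm high; white pump box 210-326 mm out, 89 mm high. Arm, nozzle and pipe hang over that side only, from 68 mm out, 132-240 mm above the table. Round housing below, 188 mm across.
- nozzle_tip (a point): Lower end of the filling nozzle (a 6 mm tube pointing down), fixed to the filler 80 mm out from the axis along its x, 132 mm above the table: 8 mm above the mouth of a bottle standing under it.
- deck_center (a point): Centre of the top of the carousel disc, on its axis, 70 mm above the table. Aluminium disc 230 mm across with a hub 18 mm high and six black nest rings (38 mm across, 9 mm high) on an 80 mm radius, 60 degrees apart, a bottle loose in each; six red tabs on the rim, midway between the nests.
- carousel (a joint): Turn of the carousel, rad, growing counter-clockwise seen from above; 0 at the start, a nest being under the nozzle; turns either way up to 7 rad. A sprung detent holds it at each 60 degrees (1.047 rad), again with a nest under the nozzle. Leaving a place takes about 3 N at a tab; past half a step it runs on to the next place by itself, up to about 30 degrees ahead of the finger, and stops.
- tab0 (a point): One of six identical red push tabs on the carousel rim (upright plate, 26 mm long radially, 5 mm thick, 36 mm tall, top 98 mm above the table). Origin at the plate centre, 135 mm from the axis, 80 mm above the table; x radially outward, y the way it travels as the carousel turns counter-clockwise. Starts 30 degrees counter-clockwise from the nozzle direction.
- tab1 (a point): Red push tab like tab0; starts 90 degrees counter-clockwise from the nozzle direction.
- tab2 (a point): Red push tab like tab0; starts 150 degrees counter-clockwise from the nozzle direction.
- tab3 (a point): Red push tab like tab0; starts 210 degrees counter-clockwise from the nozzle direction.
- tab4 (a point): Red push tab like tab0; starts 270 degrees counter-clockwise from the nozzle direction.
- tab5 (a point): Red push tab like tab0; starts 330 degrees counter-clockwise from the nozzle direction.
- filled_center (a point): Centre (27 mm up, on the axis) of the bottle just filled (amber glass colour, white label and neck collar), which starts under the nozzle: open 15 ml bottle, 28 mm across, 54 mm high, loose in its nest on the carousel (about 1.5 mm play, so it rides round with it).
- green_center (a point): Centre (27 mm up, on the axis) of the GREEN-labelled bottle (clear glass, green label and green neck collar), the one to be filled next: open 15 ml bottle, 28 mm across, 54 mm high, loose in its nest on the carousel (about 1.5 mm play, so it rides round with it). Which nest it starts in varies (never the one under the nozzle).
- white1_center (a point): Centre (27 mm up, on the axis) of a clear bottle with a white label and neck collar: open 15 ml bottle, 28 mm across, 54 mm high, loose in its nest on the carousel (about 1.5 mm play, so it rides round with it).
- blue_center (a point): Centre (27 mm up, on the axis) of the clear bottle with a blue label and neck collar: open 15 ml bottle, 28 mm across, 54 mm high, loose in its nest on the carousel (about 1.5 mm play, so it rides round with it).
- white2_center (a point): Centre (27 mm up, on the axis) of another clear bottle with a white label and neck collar: open 15 ml bottle, 28 mm across, 54 mm high, loose in its nest on the carousel (about 1.5 mm play, so it rides round with it).
- orange_center (a point): Centre (27 mm up, on the axis) of the clear bottle with an orange label and neck collar: open 15 ml bottle, 28 mm across, 54 mm high, loose in its nest on the carousel (about 1.5 mm play, so it rides round with it).
- stock_bottle_center (a point): Centre (75 mm up) of a loose white plastic stock bottle, 64 mm across, 150 mm high, standing on the table to the left. Bystander.
- amber_bottle_center (a point): Centre (42 mm up) of a loose capped amber bottle, 42 mm across, 85 mm high, on the table to the right. Bystander.
- funnel_center (a point): Centre (39 mm up) of a loose blue funnel standing mouth down, 72 mm across, 78 mm high, on the table to the right. Bystander.

How it is judged:
By the outcome, as a careful person would: the job done as asked, in the order asked, and still so for the second after the job is handed in, with the robot touching nothing.
It also fails if it takes over 72 s, if anything falls off the work surface, if the arm or the gripper's body presses on something with over 40 N, if the wrist force passes 120 N, or if a joint passes its speed limit or range.

## Working session

There is one attempt and no reset: what is moved stays moved. The work goes in short steps, Python scripts to look and compute and a tool call to move; the robot and the scene stay as the last step left them, time stands still between calls to the robot, and variables do not carry over. Pictures are saved under pics/ and viewed, about 8 in all and at most 12, crops included, and the job is handed in when it is done.

Besides the shell and the picture viewer there is one more tool, called after "Emit:" by a JSON object that holds its "fn" and its "kwargs". carry_out: Moves the arm, as the interface text tells. Its arguments: {"type":"object","properties":{"rows":{"type":"array"},"hand":{"type":"number"}},"required":["rows"]}

```bash
mkdir -p pics
python3 - <<'E'
from plant import *
import cv2,numpy as np
for n in("scene","side"):
    cv2.imwrite(f"pics/{n}0.png",cv2.resize(capture(n)[:,:,::-1],(800,600),interpolation=cv2.INTER_CUBIC))
    i=camera_info(n);print(n,np.round(i["camera_matrix"],1).tolist(),np.round(i["pose"],3).tolist())
print(get_obs())
E
```

```text
scene [[463.4, 0.0, 272.6], [0.0, 463.4, 218.8], [0.0, 0.0, 1.0]] [[0.789, 0.517, -0.331, 1052.7], [0.614, -0.673, 0.413, -540.191], [-0.009, -0.529, -0.848, 1250.813], [0.0, 0.0, 0.0, 1.0]]
side [[434.4, 0.0, 275.5], [0.0, 434.4, 208.3], [0.0, 0.0, 1.0]] [[-0.818, -0.354, 0.454, 110.574], [-0.576, 0.501, -0.646, 699.78], [0.001, -0.79, -0.613, 755.739], [0.0, 0.0, 0.0, 1.0]]
{'time': 0.1, 'joint_positions': array([-1.36902254e+00,  3.42647460e-01,  1.52487756e+00,  1.81724087e-06,
        1.27542468e+00, -1.45985250e-01]), 'dq': array([-0.0006348 , -0.00116994, -0.00204274, -0.00039791, -0.00049719,
       -0.00136619]), 'tau': array([ 1.88272432e-03, -4.32003844e+01, -2.44696462e+01,  7.18712993e-02,
        5.26020722e-02, -5.24283030e-05]), 'tool_pos': array([ 178.87343708, -493.21528737,  226.13270353]), 'tcp_rot': array([2.99432681, 1.56943928, 1.77128899]), 'contact_force': array([-0.76246023,  0.6960333 , -1.09674416]), 'moment': array([0.0242515 , 0.02105711, 0.00793466]), 'grip_width': 91.57880262785025}
```

View pics/scene0.png

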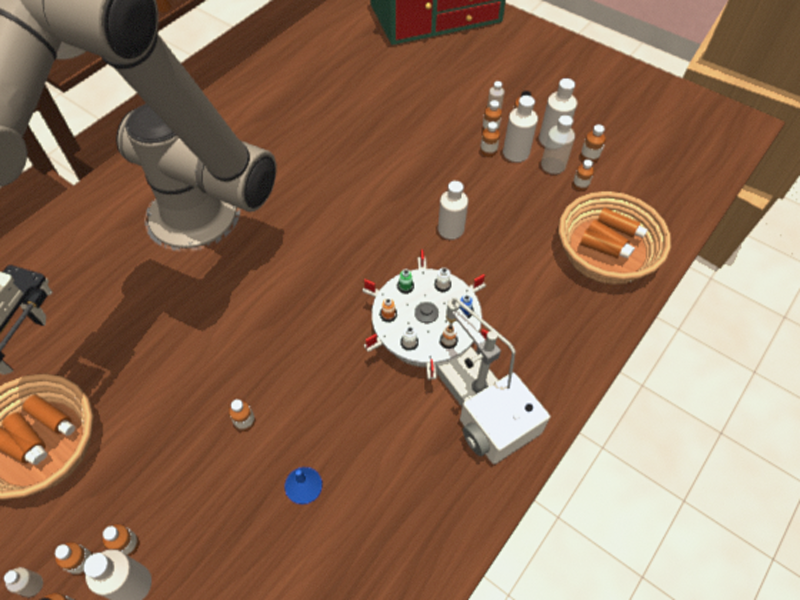

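View pics/side0.png

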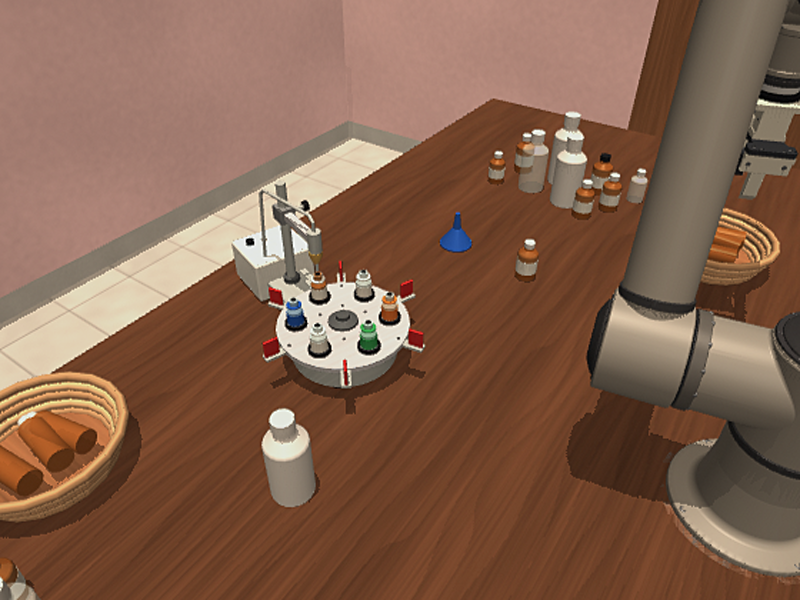

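Scene view: the green bottle at (405,282) is opposite the filled one at (449,335), so three steps are needed. The hub is at (427,312) in the scene view and (343,319) in the side view. I'll enlarge both views for measuring.

Run:
```python
from plant import *
import cv2,numpy as np
a=capture("scene")[165:275,245:355,::-1];b=capture("side")[175:285,180:305,::-1]
f=lambda x:cv2.resize(x,None,fx=400/x.shape[1],fy=400/x.shape[1],interpolation=cv2.INTER_CUBIC)
A,B=f(a),f(b);o=np.zeros((400,800,3),np.uint8);o[:A.shape[0],:400]=A;o[:B.shape[0],400:]=B
cv2.imwrite("pics/crop.png",o)
```

```text
(no output)
```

View pics/crop.png

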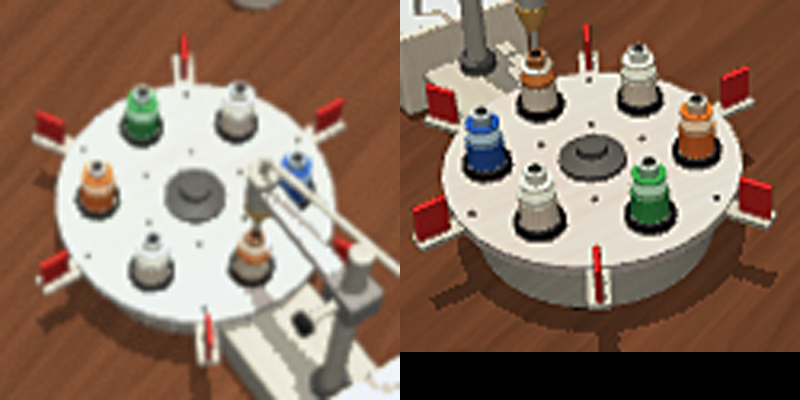

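```bash
cat > m.py <<'E'
from plant import *
import numpy as np
from scipy.optimize import least_squares as LS
C={n:camera_info(n) for n in("scene","side")}
def proj(n,p):
    T=np.linalg.inv(np.array(C[n]["pose"]));q=T[:3,:3]@p+T[:3,3];k=np.array(C[n]["camera_matrix"])@q;return k[:2]/k[2]
def tri(a,b):
    r=LS(lambda p:np.r_[proj("scene",p)-a,proj("side",p)-b],[500,0,50.]);return r.x,np.abs(r.fun).max()
sc=lambda u,v:np.array([u/3.636+245,v/3.636+165]);sd=lambda u,v:np.array([u/3.2+180,v/3.2+175])
E
python3 - <<'E'
from m import *
S={2:(184,50),1:(328,116),3:(50,127),4:(55,268),5:(209,336)}
D={0:(41,104),5:(187,46),4:(335,88),3:(356,198),2:(199,274),1:(32,218)}
print("hub",tri(sc(195,190),sd(193,152)))
for k in S:print(k,tri(sc(*S[k]),sd(*D[k])))
def pt(x,k):a=x[2]+np.radians(30+60*k);return np.array([x[0]+135*np.cos(a),x[1]+135*np.sin(a),x[3]])
f=lambda x:np.concatenate([proj("scene",pt(x,k))-sc(*S[k]) for k in S]+[proj("side",pt(x,k))-sd(*D[k]) for k in D])
r=min((LS(f,[500,0,h,85]) for h in(-1,0,1.)),key=lambda r:r.cost);print(r.x,np.abs(r.fun).max())
for k in range(6):print(k,pt(r.x,k).round())
for n,a,b in(("stock",(455,188),(283,418)),("amber",(237,406),(530,244)),("funnel",(300,474),(458,213))):print(n,tri(np.array(a)/1.4286,np.array(b)/1.4286))
E
```

```text
hub (array([652.0010201,  81.5955474,  77.52165  ]), np.float64(0.6819275063790542))
2 (array([561.78080572, 186.89226596,  83.99029463]), np.float64(0.9611286977058171))
1 (array([698.1737385 , 208.00301169,  79.62948833]), np.float64(0.6821119590324543))
3 (array([519.27680816,  56.57544059,  80.2954945 ]), np.float64(0.6804335422515919))
4 (array([607.65644493, -46.25184162,  79.0781898 ]), np.float64(0.5239317551361182))
5 (array([741.17106824, -21.38322721,  80.56235251]), np.float64(0.5574876374938071))
[ 6.52143831e+02  8.17066493e+01 -3.38118076e-01  8.06037247e+01] 1.6247474410335485
0 [785. 107.  81.]
1 [697. 209.  81.]
2 [564. 184.  81.]
3 [519.  57.  81.]
4 [607. -46.  81.]
5 [740. -21.  81.]
stock (array([534.87394751, 344.29636481, 144.67512569]), np.float64(0.6784434807874504))
amber (array([ 491.47704971, -315.24600927,   77.33367633]), np.float64(0.43683092535781043))
funnel (array([ 675.62757711, -341.02039157,   74.70953945]), np.float64(1.0092989587233774))
```

Run:
```python
from plant import *
from scipy.spatial.transform import Rotation as R
o=get_obs();print(R.from_euler('xyz',o["tcp_rot"]).as_matrix().round(3),o["tool_pos"]);print(camera_info("wrist")["mount"])
```

```text
[[-0.     0.94   0.341]
 [ 0.001  0.341 -0.94 ]
 [-1.     0.    -0.001]] [ 178.92401033 -493.32201845  226.31187945]
[[-1.36496032e-03 -3.04000773e-01  9.52670807e-01 -1.58409733e+02]
 [ 4.46809682e-05 -9.52671712e-01 -3.04000998e-01  8.20710906e+01]
 [ 9.99999067e-01 -3.72383045e-04  1.31394213e-03  7.86715158e-01]
 [ 0.00000000e+00  0.00000000e+00  0.00000000e+00  1.00000000e+00]]
```

Emit:
{"fn": "carry_out", "kwargs": {"rows": [[17,25,0,-1],[35,51,0,-2],[52,76,0,-3],[70,102,0,-4],[87,127,0,-5],[105,153,0,-6],[122,178,0,-7],[140,204,0,-8],[157,229,0,-9],[175,255,0,-10],[192,280,0,-11],[210,305,0,-12],[227,331,0,-13],[245,356,0,-14],[262,382,0,-15],[280,407,0,-16],[297,433,0,-17],[315,458,0,-18],[332,484,0,-19],[349,509,0,-20]], "hand": 0}}

```text
time: 1.87
tool_pos: [528.5, 17.3, 226.2]
tcp_rot: [-2.967, 1.57, 1.744]
contact_force: [1.0, -0.7, 0.7]
grip_width: 0.7
```

Emit:
{"fn": "carry_out", "kwargs": {"rows": [[0,-1,-30,0],[0,-1,-60,0],[0,-1,-90,0],[0,-1,-112,0],[0,-1,-112,0],[0,-1,-112,0]]}}

```text
time: 2.37
tool_pos: [527.9, 16.4, 113.6]
tcp_rot: [-1.995, 1.568, 2.716]
contact_force: [-0.3, 0.2, 1.4]
grip_width: 0.4
```

```bash
cat > look.py <<'E'
from plant import *
import cv2,numpy as np,sys
f=lambda x:cv2.resize(x,(400,400),interpolation=cv2.INTER_CUBIC)
a=capture("scene")[150:290,230:370,::-1];b=capture("side")[155:295,170:310,::-1]
cv2.imwrite(sys.argv[1],np.hstack([f(a),f(b)]));o=get_obs();print(o["time"],o["tool_pos"],o["contact_force"])
E
python3 look.py pics/l1.png
```

```text
2.4667 [529.52127098  16.07434419 115.68565349] [0.85736718 0.61689134 0.56542459]
```

View pics/l1.png

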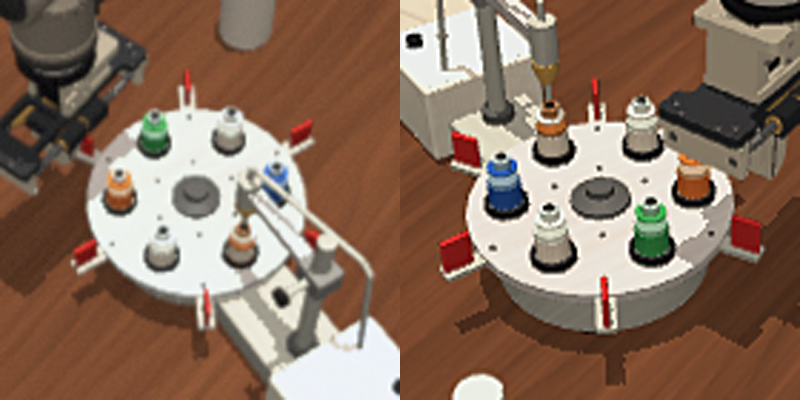

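```bash
python3 - <<'E'
from m import *
for p in([529,16,115],[529,35,115],[529,-3,115],[529,16,180],[491,-79,181],[567,111,181],[567,-79,181],[491,111,181]):
    p=np.array(p,float);print(p,((proj("scene",p)-[230,150])*400/140).round(),((proj("side",p)-[170,155])*400/140+[400,0]).round())
E
python3 - <<'E'
from plant import *
import cv2
cv2.imwrite("pics/w1.png",capture("wrist")[:,:,::-1])
E
```

```text
[529.  16. 115.] [ 62. 154.] [763. 171.]
[529.  35. 115.] [ 73. 142.] [751. 183.]
[529.  -3. 115.] [ 50. 166.] [776. 160.]
[529.  16. 180.] [ 59. 118.] [766. 107.]
[491. -79. 181.] [-34. 161.] [867.  67.]
[567. 111. 181.] [147.  75.] [656. 149.]
[567. -79. 181.] [ 26. 202.] [789.  38.]
[491. 111. 181.] [88. 39.] [739. 186.]
```

View pics/w1.png

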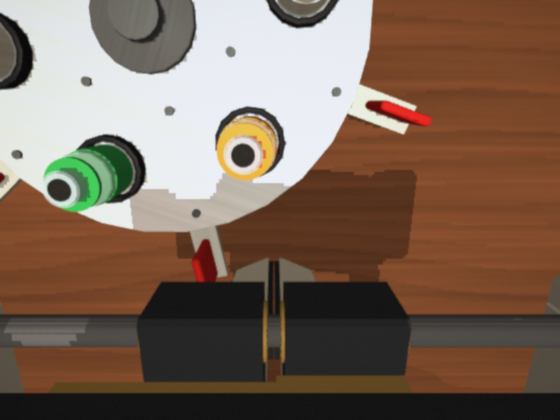

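Wrist view: the closed fingertips at (273,270) sit just clockwise-ward clear of tab3 at (205,262), with about a 10 mm gap. I'll back off a little further and descend.

Emit:
{"fn": "carry_out", "kwargs": {"rows": [[2,-7,-2,0],[2,-7,-12,0],[2,-7,-22,0],[2,-7,-32,0],[2,-7,-37,0],[2,-7,-37,0],[2,-7,-37,0]]}}

```text
time: 3.1
tool_pos: [531.3, 9.2, 78.3]
tcp_rot: [1.966, 1.569, 0.394]
contact_force: [0.4, -0.6, -0.3]
grip_width: 0.6
```

Emit:
{"fn": "carry_out", "kwargs": {"rows": [[-1,5,0,0],[-2,10,0,0],[-4,15,0,0],[-6,20,0,0],[-9,25,0,0],[-10,30,0,0],[-12,35,0,0],[-13,40,0,0],[-14,45,0,0],[-15,50,0,0],[-16,55,0,0],[-17,60,0,0],[-17,65,0,0],[-17,70,0,0],[-17,75,0,0],[-17,80,0,0],[-16,85,0,0],[-16,90,0,0],[-15,94,0,0],[-15,94,0,0]]}}

```text
time: 4.77
tool_pos: [516.1, 104.3, 78.2]
tcp_rot: [2.514, 1.569, 0.942]
contact_force: [0.4, -0.3, -0.0]
grip_width: 0.6
```

```bash
python3 look.py pics/l2.png
```

```text
4.8667 [515.9686284  103.659469    78.12719145] [ 0.07645452 -0.42236114 -0.30714296]
```

View pics/l2.png

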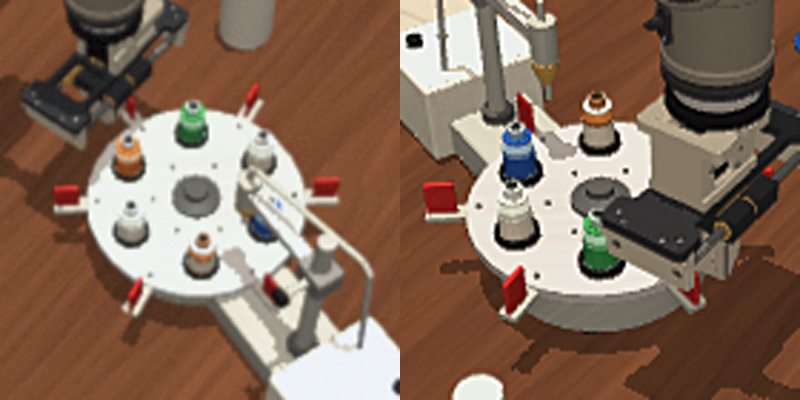

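The carousel has turned about half a step and hasn't snapped yet, so I'll push a little further.

Emit:
{"fn": "carry_out", "kwargs": {"rows": [[1,4,0,0],[2,8,0,0],[3,12,0,0],[4,16,0,0],[6,20,0,0],[6,20,0,0],[6,20,0,0],[6,20,0,0],[6,20,0,0],[6,20,0,0],[6,20,0,0],[6,20,0,0]]}}

```text
time: 5.87
tool_pos: [521.9, 123.6, 78.1]
tcp_rot: [2.517, 1.569, 0.944]
contact_force: [0.1, -0.8, 0.2]
grip_width: 0.2
```

```bash
python3 look.py pics/l3.png
```

```text
5.9667 [521.95180585 123.60835455  78.15880878] [ 1.16920576 -0.51931836  0.39332109]
```

View pics/l3.png

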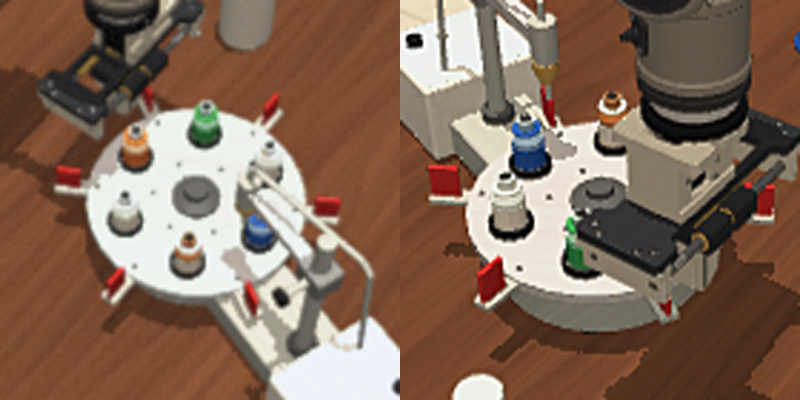

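Emit:
{"fn": "carry_out", "kwargs": {"rows": [[2,4,0,0],[4,8,0,0],[6,12,0,0],[6,12,0,0],[6,12,0,0],[6,12,0,0],[6,12,0,0],[6,12,0,0]]}}

```text
time: 6.63
tool_pos: [527.9, 135.6, 78.1]
tcp_rot: [2.555, 1.569, 0.983]
contact_force: [0.3, 0.1, -0.0]
grip_width: -0.0
```

```bash
cat > ang.py <<'E'
from m import *
import cv2
X=(652.1,81.7,-0.338)
def blobs(n):
    c=capture(n).astype(int);m=((c[...,0]>120)&(c[...,1]<50)&(c[...,2]<60)).astype(np.uint8)
    _,_,s,ct=cv2.connectedComponentsWithStats(m);return ct[1:][s[1:,4]>=8]
for n in("scene","side"):
    out=[]
    for b in blobs(n):
        p=LS(lambda q:proj(n,np.array([q[0],q[1],82.]))-b,[650,80]).x-X[:2]
        r=np.hypot(*p)
        if 120<r<150: out.append((np.degrees(np.arctan2(p[1],p[0])-X[2])-30)%60)
    print(n,np.round(out,1))
o=get_obs();print(o["time"],o["tool_pos"].round(1),o["contact_force"].round(1))
E
python3 ang.py
```

```text
scene [14.1 11.  12.7]
side [13.8 13.7 13.1  7.8 13.2]
6.7333 [527.9 135.5  78.2] [0.5 0.  0.4]
```

Emit:
{"fn": "carry_out", "kwargs": {"rows": [[0,0,0,0],[0,0,0,0],[0,0,0,0],[0,0,0,0],[0,0,0,0],[0,0,0,0]]}}

```text
time: 7.23
tool_pos: [527.9, 135.5, 78.2]
tcp_rot: [2.484, 1.569, 0.911]
contact_force: [0.3, -0.0, -0.6]
grip_width: 0.5
```

```bash
python3 ang.py
```

```text
scene [14.2 11.1 15.9 12.8]
side [13.8 13.7 13.2 11.4]
7.3333 [527.9 135.5  78.2] [-0.  -0.3 -0.4]
```

It rests at about −46.6° with no force on the finger, so there's friction. I'll push on toward the detent.

Emit:
{"fn": "carry_out", "kwargs": {"rows": [[1,4,0,0],[3,8,0,0],[4,12,0,0],[5,15,0,0],[7,18,0,0],[7,18,0,0],[7,18,0,0],[7,18,0,0],[7,18,0,0]]}}

```text
time: 8.08
tool_pos: [534.9, 153.4, 78.2]
tcp_rot: [2.537, 1.569, 0.964]
contact_force: [0.5, -0.4, -0.1]
grip_width: 0.5
```

```bash
python3 ang.py
```

```text
scene [59.1  1.  57.2 58.3]
side [ 0.1 59.7 59.8]
8.1833 [534.9 153.4  78.2] [-0.  -0.1 -0.8]
```

Clicked in at one step (about −60°). I'll lift, hop back and repeat.

Emit:
{"fn": "carry_out", "kwargs": {"rows": [[0,0,15,0],[0,0,30,0],[0,0,40,0],[-2,-24,40,0],[-3,-48,40,0],[-4,-72,40,0],[-4,-96,40,0],[-4,-120,40,0],[-4,-144,40,0],[-4,-144,40,0],[-4,-144,40,0],[-4,-144,30,0],[-4,-144,20,0],[-4,-144,10,0],[-4,-144,0,0],[-4,-144,0,0],[-4,-144,0,0]]}}

```text
time: 9.6
tool_pos: [530.3, 9.9, 77.1]
tcp_rot: [-2.346, 1.569, 2.365]
contact_force: [0.4, 0.5, 0.6]
grip_width: 0.5
```

Emit:
{"fn": "carry_out", "kwargs": {"rows": [[-1,5,0,0],[-2,10,0,0],[-4,15,0,0],[-6,20,0,0],[-9,25,0,0],[-10,30,0,0],[-12,35,0,0],[-13,40,0,0],[-14,45,0,0],[-15,50,0,0],[-16,55,0,0],[-17,60,0,0],[-17,65,0,0],[-17,70,0,0],[-17,75,0,0],[-17,80,0,0],[-16,85,0,0],[-16,90,0,0],[-15,94,0,0],[-15,94,0,0]]}}

```text
time: 11.27
tool_pos: [515.0, 105.0, 76.9]
tcp_rot: [-2.355, 1.568, 2.357]
contact_force: [0.3, 0.1, -0.3]
grip_width: 0.4
```

```bash
python3 ang.py
```

```text
scene [29.1 31.1 26.9 28.3]
side [26.9 34.1 29.4 26.8]
11.3667 [514.9 104.4  76.9] [ 0.5  0.7 -0.4]
```

Emit:
{"fn": "carry_out", "kwargs": {"rows": [[1,4,0,0],[3,8,0,0],[4,12,0,0],[6,16,0,0],[7,20,0,0],[9,24,0,0],[11,28,0,0],[13,32,0,0],[15,36,0,0],[16,40,0,0],[18,44,0,0],[20,49,0,0],[20,49,0,0],[20,49,0,0],[20,49,0,0],[20,49,0,0],[20,49,0,0]]}}

```text
time: 12.78
tool_pos: [534.9, 153.1, 76.9]
tcp_rot: [-2.208, 1.568, 2.503]
contact_force: [0.3, -0.4, 1.5]
grip_width: 0.5
```

```bash
python3 ang.py
```

```text
scene [ 1.  57.3 58.5]
side [ 0.1 59.7 59.7]
12.8833 [534.9 153.2  76.9] [0.6 0.8 0.4]
```

Second step clicked in. Now the third.

Emit:
{"fn": "carry_out", "kwargs": {"rows": [[0,0,15,0],[0,0,30,0],[0,0,41,0],[-2,-24,41,0],[-3,-48,41,0],[-4,-72,41,0],[-4,-96,41,0],[-4,-120,41,0],[-4,-144,41,0],[-4,-144,41,0],[-4,-144,41,0],[-4,-144,31,0],[-4,-144,21,0],[-4,-144,11,0],[-4,-144,1,0],[-4,-144,1,0],[-4,-144,1,0]]}}

```text
time: 14.3
tool_pos: [530.3, 9.7, 76.8]
tcp_rot: [-2.003, 1.566, 2.709]
contact_force: [0.6, 0.4, -0.5]
grip_width: 1.0
```

Emit:
{"fn": "carry_out", "kwargs": {"rows": [[-1,5,0,0],[-2,10,0,0],[-4,15,0,0],[-6,20,0,0],[-9,25,0,0],[-10,30,0,0],[-12,35,0,0],[-13,40,0,0],[-14,45,0,0],[-15,50,0,0],[-16,55,0,0],[-17,60,0,0],[-17,65,0,0],[-17,70,0,0],[-17,75,0,0],[-17,80,0,0],[-16,85,0,0],[-16,90,0,0],[-15,94,0,0],[-15,94,0,0]]}}

```text
time: 15.97
tool_pos: [515.0, 104.8, 76.7]
tcp_rot: [-2.061, 1.565, 2.651]
contact_force: [-0.2, -0.5, -0.5]
grip_width: 0.4
```

Emit:
{"fn": "carry_out", "kwargs": {"rows": [[1,4,0,0],[3,8,0,0],[4,12,0,0],[6,16,0,0],[7,20,0,0],[9,24,0,0],[11,28,0,0],[13,32,0,0],[15,36,0,0],[16,40,0,0],[18,44,0,0],[20,49,0,0],[20,49,0,0],[20,49,0,0],[20,49,0,0],[20,49,0,0],[20,49,0,0]]}}

```text
time: 17.38
tool_pos: [535.0, 153.6, 76.7]
tcp_rot: [-2.044, 1.565, 2.669]
contact_force: [-0.6, 0.1, 0.0]
grip_width: 0.2
```

```bash
python3 ang.py
```

```text
scene [59.2  1.  57.4 58.4]
side [59.9 59.7 59.8]
17.4833 [535.  153.6  76.7] [ 0.4 -0.3 -0.3]
```

Clicked in again. I'll lift clear, retreat toward the base and look.

Emit:
{"fn": "carry_out", "kwargs": {"rows": [[0,0,20,0],[0,0,40,0],[0,0,70,0],[0,0,100,0],[0,0,130,0],[-20,-20,150,0],[-40,-40,150,0],[-60,-70,150,0],[-80,-100,150,0],[-100,-130,150,0],[-110,-160,150,0],[-120,-190,150,0],[-130,-220,150,0],[-130,-250,150,0],[-130,-280,150,0],[-130,-310,150,0],[-130,-340,150,0],[-130,-340,150,0],[-130,-340,150,0]]}}

```text
time: 19.07
tool_pos: [404.7, -187.5, 226.5]
tcp_rot: [-2.082, 1.564, 2.627]
contact_force: [0.4, -0.4, 0.3]
grip_width: 0.5
```

```bash
python3 ang.py && python3 look.py pics/l4.png
```

```text
scene [ 1.  57.8 58.2]
side [ 0.2  2.1  3.  59.7 59.6 52.3 58.3 60. ]
19.1667 [ 404.7 -185.8  226.6] [-0.4  0.2 -0.2]
19.2667 [ 404.96918045 -185.3201261   226.75495481] [-0.24829031 -0.46082655  0.35579752]
```

View pics/l4.png

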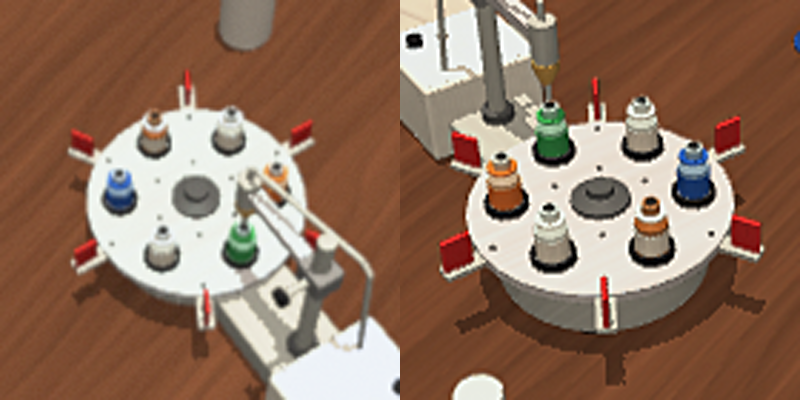

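The green bottle is under the nozzle, at (240,243) in the scene view and (552,130) in the side view. All six bottles are upright in their nests, and the tabs look the same as at the start. The arm is clear.

```bash
python3 -c "
from plant import *
print(get_obs()['dq'].round(3));print(close_job())"
```

```text
[ 0.006 -0.001 -0.001 -0.002 -0.    -0.002]
the job is handed in; nothing more can be done
None
```

The green-labelled bottle is now under the filling nozzle with the carousel clicked into place, and I handed the job in at about 19 s. I pushed the red tabs clockwise three times with the closed fingers, lifting over the rim between pushes, then moved the arm clear.

- **Detent:** after the last push, the tab angles in both cameras were mostly within 1–3° of a detent position. One stray detection in the side view read about 8° off. The final picture shows the tabs where they were at the start.
- **Bottles:** all six stand upright in their nests.
- **Forces:** the readings after each move stayed under about 2 N.
- **Different from the description:** on the first step the carousel did not run on by itself at half a step. It rested at about −46° until I pushed it a little further, and then it clicked in.
- **Not re-checked:** I did not measure the stock bottle, amber bottle or funnel again. The arm's path was planned to stay clear of them.

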